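Start the stone mill

ROBOT

A 6-joint arm with a two-finger parallel gripper is mounted at the origin on the work surface. World frame = base frame: x ahead of the robot, y to its left, z up, the work surface at z = 0. Lengths are in m, angles in rad, forces in N, time in s.
With the tool pointing down it reaches from about 0.375 to 0.975 m from the base axis. Payload 3.8 kg.
Tool frame: the origin (TCP) lies on the front face of the gripper's body, between the roots of the fingers; the fingertips stand 73 mm ahead of it and the grasp point (between the pads) lies 54 mm ahead of it (finger_overhang is the distance from the TCP to the fingertips, in m); x points along the fingers, z is the direction in which the jaws open and shut, and the axes are right-handed (so a half turn about x gives the same grasp; the last joint's range is limited). The gripper opens to 85 mm and grips with 20 to 120 N. Pads are 22 mm wide; open, the fingers measure 114 mm over their backs; the gripper's body (76 mm by 85 mm) begins 54 mm behind the grasp point. The pads swing forward as they close: fully open they stand 13 mm farther back than shut.
Start: joints at [1.078, 0.264, 1.604, -0, 1.274, -0.037], TCP at [0.297, 0.606, 0.304] pointing down, gripper open.
Joint ranges: [-2.63, 2.63], [-0.94, 2.18], [0.31, 2.57], [-1.31, 4.45], [0, 2.66], [-2.55, 2.55]. Speed limits (rad/s): [2.57, 2.57, 3.14, 3.14, 3.14, 3.14].

INTERFACE

Orientations are given as [roll, pitch, yaw] about the fixed x, y, z axes, in that order (R = Rz(yaw) Ry(pitch) Rx(roll)).
In Python, from workcell import sense, get_image, finish_job, finger_overhang gives the robot as it stands.
- The arm moves only by the tool send_rows, never from a script. Its arguments are lists of equal length, an entry for each row: "jaw": the opening, from -1 (shut) to 1 (fully open); "xyz": the shift along the world's x, y, z in cm, a list of three; "dr": the turn, a rotation vector about the world's x, y, z in rad, a list of three. A call has 1 to 10 rows; each row is the pose to reach, as a shift and turn from the pose measured when the call began; what a row does not reach only later rows make up. A row lasts 1/12 s, in which the tool goes at most 41.7 mm and 7.16 degrees, less where a joint would pass 70% of its speed; a pose out of reach is approached as far as the arm can. A call with a gripper value outside its range is refused whole. The fingers move at their own pace and stop on an object; "squeeze" is the grip in N (left out, the last holds). Time passes only in rows, so rows that repeat a pose let the fingers close. It gives the time, the measured TCP pose, the force and the opening at its end, in the units of the state.
- sense(): the state, without advancing time (a new reading comes with each control period).
- get_image(name): name is "scene" or "side" or "wrist"; returns a dict with "img" (400x640x3 uint8, red, green, blue), "intrinsics" (3x3 intrinsics, pixels), "xyz" and "orientation" of the camera in the world; the wrist camera has in their place "tool_from_camera" (4x4, takes a point from camera to tool coordinates, whose origin is the TCP and whose axes are the tool frame's). Camera axes: x right, y down, z forward; pixel columns grow to the right and rows downward; lengths in m; the calibration is good to about 2 mm. The wrist camera is an equidistant fisheye: a pixel r from the principal point sees the ray r / f radians off the axis. A picture is of the moment at which its call begins: read the wrist's pose just before it. There is no depth.
- finish_job(): hands the job in, once; it reports no verdict.
The state is a dict: "time": time; "q": joint angles; "dq": joint speeds; "joint_efforts": joint torques, N m; "tool_pos": TCP position; "orientation": TCP orientation; "contact_force": force on the tool from outside, world axes, zero at the start; "moment": the same for the moment, N m; "width": finger opening in m.
Only numpy, scipy, OpenCV 4.12 (cv2) and the standard library are available. Lean on these libraries where they do the work, as an engineer would, in place of code of your own. Each camera call takes 0.05 s, during which the arm holds its last target.

TASK

Get the stone mill running for a coarse batch: push the flour drawer fully home, then press the blue key, then the yellow key, then the green key, each all the way down and in that order. Do not press the red key, and leave the jar and the cup standing where they are; nothing needs to be picked up.

Things in the scene. Friction and masses are not known exactly. Their poses are not given: they have to be found in the camera images.
- drawer (a joint): how far the flour drawer stands open, m: 0 fully home, 0.065 at most. It has no catch and no spring and stays where it is left; about 3 N moves it.
- drawer_front (a point): centre of the outer face of the pale wooden flour drawer in the mill's base (face 140 mm wide, 68 mm high, its middle 50 mm above the table; no handle). The point moves with the drawer; x points straight into the mill (the way to push), z up. Even fully home this face stands 10 mm in front of the mill's base.
- mill: the stone mill, fixed: a brown wooden base 200 mm deep (x), 220 mm wide (y), 100 mm high, origin under its centre, the drawer in its -x face. On the base, centred at x = 30 mm, stand round millstones, 160 mm in diameter, up to 191 mm high, and above them a covered hopper, 266 mm high in all with its knob.
- key_blue (a joint): how far the blue key is pushed down, m: 0 out (as at the start), 0.008 all the way down. It stays where it is pushed (about 3 N to move it, no spring). Mains.
- key_blue_top (a point): centre of the top face of the blue key, a square cap 34 x 34 mm that stands 14 mm proud of its 44 mm square aluminium collar when out and 6 mm when down. The point moves down with the key; z is up, x and y run along its edges. The four keys stand in a 2 x 2 square, centres 65 mm apart, their colours in any order.
- key_yellow (a joint): how far the yellow key is pushed down, m: 0 out (as at the start), 0.008 all the way down. It stays where it is pushed (about 3 N to move it, no spring). Coarse grind.
- key_yellow_top (a point): centre of the top face of the yellow key, a square cap 34 x 34 mm that stands 14 mm proud of its 44 mm square aluminium collar when out and 6 mm when down. The point moves down with the key; z is up, x and y run along its edges. The four keys stand in a 2 x 2 square, centres 65 mm apart, their colours in any order.
- key_green (a joint): how far the green key is pushed down, m: 0 out (as at the start), 0.008 all the way down. It stays where it is pushed (about 3 N to move it, no spring). Start.
- key_green_top (a point): centre of the top face of the green key, a square cap 34 x 34 mm that stands 14 mm proud of its 44 mm square aluminium collar when out and 6 mm when down. The point moves down with the key; z is up, x and y run along its edges. The four keys stand in a 2 x 2 square, centres 65 mm apart, their colours in any order.
- key_red (a joint): how far the red key is pushed down, m: 0 out (as at the start), 0.008 all the way down. It stays where it is pushed (about 3 N to move it, no spring). Stop: not to be pushed.
- key_red_top (a point): centre of the top face of the red key, a square cap 34 x 34 mm that stands 14 mm proud of its 44 mm square aluminium collar when out and 6 mm when down. The point moves down with the key; z is up, x and y run along its edges. The four keys stand in a 2 x 2 square, centres 65 mm apart, their colours in any order.
- console: dark grey control box that carries the keys, fixed, 170 mm deep (x), 150 mm wide (y), 50 mm high, origin under its centre. The middle of the key square lies at x = -20 mm, y = 0; along its far edge (x = 62 mm) runs a low strip of lamps, up to 64 mm high.
- jar_mid (a point): bystander: amber glass jar with a brass lid, 66 mm across, 85 mm high; point at its centre, half-way up
- cup_mid (a point): bystander: terracotta cup, 56 mm across, 70 mm high; point at its centre, half-way up

How it is judged:
On the way, in this order (a step that is already met when the one before it is completed fails the run):
1. the flour drawer is fully home (within 4 mm) (value of joint drawer below 0.004 m), for 0.1 s.
2. the blue key is all the way down (more than 6 of 8 mm) (value of joint drawer below 0.004 m and value of joint key_blue above 0.006 m), for 0.1 s.
3. the yellow key is all the way down (more than 6 of 8 mm) (value of joint drawer below 0.004 m and value of joint key_yellow above 0.006 m), for 0.1 s.
4. the green key is all the way down (more than 6 of 8 mm) (value of joint drawer below 0.004 m and value of joint key_green above 0.006 m), for 0.1 s.
At the end, for the whole second after the job is handed in: the drawer is at rest and home within 4 mm; the blue, yellow and green keys are down by more than 6 of their 8 mm; the red key is out (less than 2 mm down); jar and cup stand upright within 20 mm of where they began (all of step 4 and value of joint each of key_blue, key_yellow above 0.006 m and value of joint key_red below 0.002 m and distance of each of jar_mid, cup_mid from where it was at the start of the episode below 0.02 m and angle between each of jar_mid, cup_mid's own z axis and vertical below 0.15 rad and velocity of joint drawer between -0.01 and 0.01 m/s); the robot touches nothing.
It fails at once if the red key is pushed down (2 mm or more) (not (value of joint key_red below 0.002 m)).
It fails at once if a key is pushed out of turn: blue before the drawer is home, yellow before blue is down, or green before yellow is down ((value of joint key_blue above 0.003 m and value of joint drawer above 0.006 m) or (value of joint key_yellow above 0.003 m and value of joint key_blue below 0.005 m) or (value of joint key_green above 0.003 m and value of joint key_yellow below 0.005 m)).
It fails at once if the jar or cup is lifted, carried, or shoved by more than 20 mm (distance of any of jar_mid, cup_mid from where it was at the start of the episode above 0.02 m).
It fails at once if the jar or cup is tipped over (angle between any of jar_mid, cup_mid's own z axis and vertical above 0.5 rad).
It also fails if it takes over 67 s, if anything falls off the work surface, if the arm or the gripper's body presses on something with over 40 N, if the wrist force passes 120 N, or if a joint passes its speed limit or range.

## Working session

There is one attempt and no reset: what is moved stays moved. The work goes in short steps, Python scripts to look and compute and a tool call to move; the robot and the scene stay as the last step left them, time stands still between calls to the robot, and variables do not carry over. Pictures are saved under pics/ and viewed, and the job is handed in when it is done.

Besides the shell and the picture viewer there is one more tool, called after "Call:" as name(argument=value, ...) on one line, values as JSON. send_rows: Moves the arm, as the interface text tells. Its arguments: {"type":"object","properties":{"jaw":{"type":"array","items":{"type":"number"}},"xyz":{"type":"array","items":{"type":"array","items":{"type":"number"}}},"dr":{"type":"array","items":{"type":"array","items":{"type":"number"}}},"squeeze":{"type":"number"}},"required":["jaw","xyz","dr"]}

```bash
mkdir -p pics
python3 - <<'E'
from workcell import *
import cv2
print(sense(),finger_overhang)
for n in ["scene","side","wrist"]:
    d=get_image(n); cv2.imwrite(f"pics/{n}0.png",d["img"][:,:,::-1])
    print(n,{k:v for k,v in d.items() if k!="img"})
E
```

```text
{'time': 0.0, 'q': array([ 1.07807865e+00,  2.64747248e-01,  1.60536481e+00, -7.19516217e-06,
        1.27367779e+00, -3.68861275e-02]), 'dq': array([-0.00171086,  0.00046655, -0.0007917 , -0.00016685, -0.00055459,
        0.00077961]), 'joint_efforts': array([-8.05907221e-04, -5.15100074e+01, -3.67320728e+01, -6.59866078e-05,
        1.27028039e-02,  8.08680824e-06]), 'tool_pos': array([0.29687151, 0.60558895, 0.30257077]), 'orientation': array([ 3.10783562,  1.56859912, -2.0603828 ]), 'contact_force': array([ 0.28845702,  0.53529805, -0.83392883]), 'moment': array([ 0.02519067, -0.03057584, -0.02215152]), 'width': 0.08557071403339993} 0.0726
scene {'intrinsics': array([[439.86950717,   0.        , 313.88543853],
       [  0.        , 439.86950717, 194.40397481],
       [  0.        ,   0.        ,   1.        ]]), 'xyz': array([ 0.48434286, -0.25612536,  0.94953978]), 'orientation': array([-2.82138120e+00, -1.30334626e-03, -1.63298274e-01])}
side {'intrinsics': array([[487.16671116,   0.        , 315.11046564],
       [  0.        , 487.16671116, 196.87668691],
       [  0.        ,   0.        ,   1.        ]]), 'xyz': array([ 0.29016976, -0.65109009,  0.81158711]), 'orientation': array([-2.3679973 , -0.01617327, -0.30908054])}
wrist {'intrinsics': array([[309.70691629,   0.        , 324.62900453],
       [  0.        , 309.70691629, 205.46381408],
       [  0.        ,   0.        ,   1.        ]]), 'tool_from_camera': array([[ 2.88201870e-04, -3.00630803e-01,  9.53740550e-01,
        -7.08018409e-02],
       [ 4.25276802e-04, -9.53740467e-01, -3.00630906e-01,
         7.73550549e-02],
       [ 9.99999868e-01,  4.92246121e-04, -1.47018479e-04,
        -8.65608996e-05],
       [ 0.00000000e+00,  0.00000000e+00,  0.00000000e+00,
         1.00000000e+00]])}
```

View pics/scene0.png

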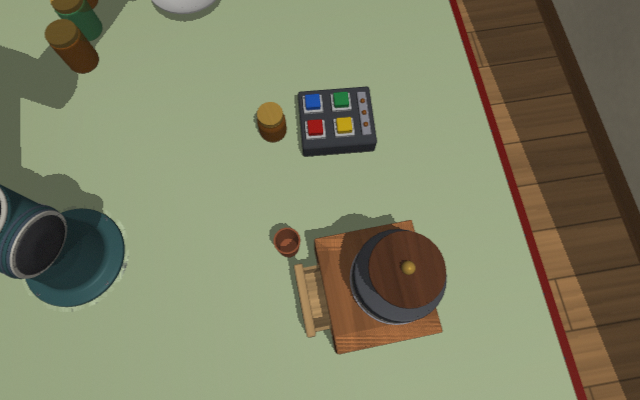

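View pics/side0.png

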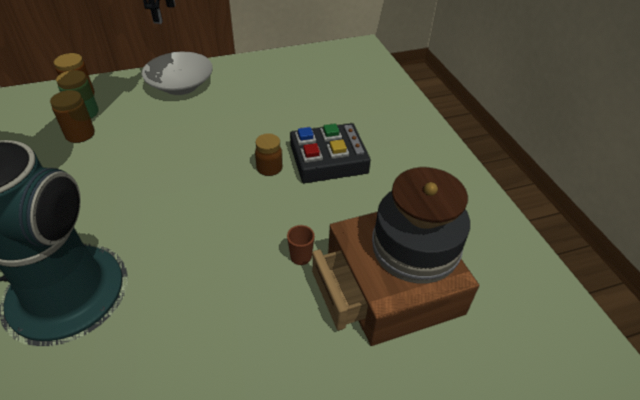

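View pics/wrist0.png

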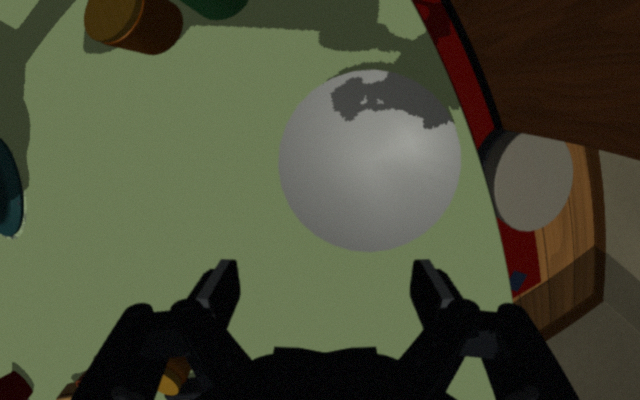

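```bash
cat > h.py <<'E'
import numpy as np, cv2
from scipy.spatial.transform import Rotation as R
from workcell import *
def cam(d): return d["intrinsics"],R.from_euler('xyz',d["orientation"]).as_matrix(),np.array(d["xyz"])
def toplane(d,uv,z):
    K,Rm,t=cam(d); r=Rm@np.linalg.inv(K)@np.array([uv[0],uv[1],1.]); return t+r*(z-t[2])/r[2]
def proj(d,p):
    K,Rm,t=cam(d); c=Rm.T@(np.array(p)-t); c=K@c; return c[:2]/c[2]
E
python3 - <<'E'
from h import *
for n in ["scene","side"]:
    d=get_image(n); im=d["img"]; hsv=cv2.cvtColor(im,cv2.COLOR_RGB2HSV)
    x0,y0,x1,y1=(290,80,380,160) if n=="scene" else (285,115,375,185)
    for c,(lo,hi) in dict(blue=(105,130),green=(50,85),yellow=(20,30),red=(0,6)).items():
        m=cv2.inRange(hsv,(lo,150,110),(hi,255,255)); mm=np.zeros_like(m); mm[y0:y1,x0:x1]=m[y0:y1,x0:x1]
        k,l,s,ce=cv2.connectedComponentsWithStats(mm)
        i=1+np.argmax(s[1:,4]); print(n,c,s[i],ce[i].round(1),toplane(d,ce[i],.064).round(4))
    cx=(255,75,455,360) if n=="scene" else (245,110,485,350)
    cr=im[cx[1]:cx[3],cx[0]:cx[2]]
    f=600/cr.shape[0]
    cv2.imwrite(f"pics/{n}crop.png",cv2.resize(cr,None,fx=f,fy=f,interpolation=cv2.INTER_CUBIC)[:,:,::-1]); print(f)
E
```

```text
scene blue [305  94  15  14 182] [312.1 100.4] [0.566  0.2572 0.064 ]
scene green [334  92  15  13 158] [341.  98.] [0.6321 0.2526 0.064 ]
scene yellow [336 117  16  16 214] [343.8 124.4] [0.6262 0.1855 0.064 ]
scene red [307 120  16  14 190] [314.7 126.2] [0.5611 0.1917 0.064 ]
2.1052631578947367
side blue [299 128  14   9  95] [305.4 131.7] [0.5692 0.2621 0.064 ]Traceback (most recent call last):
  File "<stdin>", line 8, in <module>
    return _wrapfunc(a, 'argmax', axis=axis, out=out, **kwds)
    return bound(*args, **kwds)
ValueError: attempt to get argmax of an empty sequence
```

View pics/scenecrop.png

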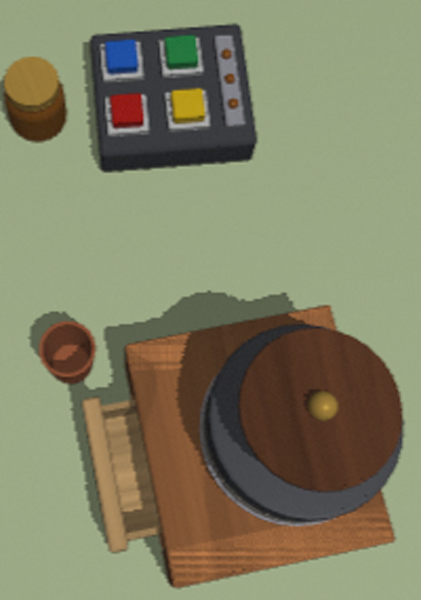

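Run:
```python
from h import *
d=get_image("scene")
f=2.1053
P=lambda u,v,z:print((u,v),toplane(d,(255+u/f,75+v/f),z).round(4))
for uv in [(84,400),(110,551)]:P(*uv,.084)
for uv in [(127,347),(330,306),(394,537),(172,584)]:P(*uv,.1)
print('cup');P(68,350,.07)
print('jar');P(32,84,.085)
d=get_image("side"); im=d["img"]
cr=im[110:350,245:485]
cv2.imwrite("pics/sidecrop.png",cv2.resize(cr,None,fx=2.5,fy=2.5,interpolation=cv2.INTER_CUBIC)[:,:,::-1])
```

```text
(84, 400) [ 0.4714 -0.1115  0.084 ]
(110, 551) [ 0.4742 -0.2481  0.084 ]
(127, 347) [ 0.5187 -0.0717  0.1   ]
(330, 306) [ 0.7151 -0.0638  0.1   ]
(394, 537) [ 0.722  -0.2772  0.1   ]
(172, 584) [ 0.523  -0.2837  0.1   ]
cup
(68, 350) [ 0.4632 -0.0588  0.07  ]
jar
(32, 84) [0.4671 0.2242 0.085 ]
```

View pics/sidecrop.png

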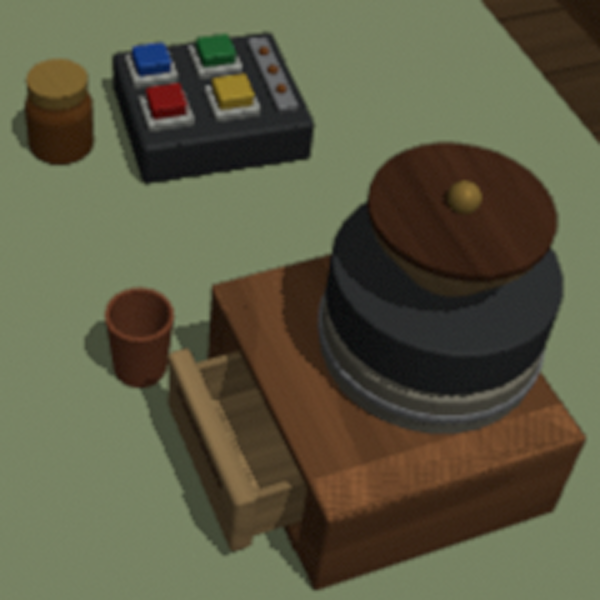

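Run:
```python
from h import *
s=sense(); A=R.from_euler('xyz',s["orientation"]); print(A.as_matrix().round(3))
T=R.from_matrix(np.array([[0,0,-1],[-1,0,0],[0,1,0]]).T)
print((T*A.inv()).as_rotvec(), np.array([.45,.25,.3])-s["tool_pos"])
```

```text
[[-0.    -0.898  0.44 ]
 [-0.     0.44   0.898]
 [-1.    -0.    -0.   ]]
[ 4.83531553e-04 -1.05646354e-04  4.55794386e-01] [ 0.15292587 -0.35597929 -0.00357312]
```

Call:
send_rows(jaw=[-1,-1,-1,-1,-1,-1,-1,-1,-1,-1], xyz=[[2,-3.5,0],[4,-7,0],[6,-11,0],[8,-15,0],[10,-19,0],[12,-23,0],[13,-27,0],[14,-31,0],[15,-35,0],[15,-35,0]], dr=[[0,0,0.05],[0,0,0.1],[0,0,0.15],[0,0,0.2],[0,0,0.25],[0,0,0.3],[0,0,0.35],[0,0,0.4],[0,0,0.456],[0,0,0.456]])

```text
time: 1.18
tool_pos: [0.4478, 0.2513, 0.3036]
orientation: [-2.929, 1.568, -1.359]
contact_force: [0.7, -0.5, 0.9]
width: 0.0001
```

Call:
send_rows(jaw=[-1,-1,-1,-1,-1,-1,-1,-1,-1,-1], xyz=[[0,-4,0],[-0.5,-8,0],[-1,-12,0],[-1.5,-16,0],[-2,-20,0],[-2,-24,0],[-2.5,-28,0],[-2.8,-32,0],[-2.8,-36,0],[-2.8,-40,0]], dr=[[0,0,0],[0,0,0],[0,0,0],[0,0,0],[0,0,0],[0,0,0],[0,0,0],[0,0,0],[0,0,0],[0,0,0]])

```text
time: 2.02
tool_pos: [0.4194, -0.1504, 0.3042]
orientation: [-2.544, 1.567, -0.975]
contact_force: [0.7, 0.4, 0.0]
width: 0.0
```

Run:
```python
from h import *
s=sense(); A=R.from_euler('xyz',s["orientation"]); 
T=R.from_matrix(np.array([[0,0,-1],[-1,0,0],[0,1,0]]).T)
print(s["tool_pos"],s["q"].round(2),(T*A.inv()).as_rotvec().round(4))
```

```text
[ 0.41944018 -0.15035149  0.30416776] [-0.4  -0.19  2.07 -0.    1.25 -1.97] [0.0033 0.0022 0.0017]
```

Call:
send_rows(jaw=[-1,-1,-1,-1,-1,-1,-1,-1], xyz=[[0,-3,0],[0,-3,-3],[0,-3,-6],[0,-3,-9],[0,-3,-12],[0,-3,-15],[0,-3,-17.5],[0,-3,-17.5]], dr=[[0,0,0],[0,0,0],[0,0,0],[0,0,0],[0,0,0],[0,0,0],[0,0,0],[0,0,0]])

```text
time: 2.68
tool_pos: [0.4159, -0.1783, 0.1242]
orientation: [1.376, 1.564, 2.944]
contact_force: [-1.1, 0.7, -0.4]
width: -0.0001
```

Run:
```python
from h import *
s=sense(); print(s["tool_pos"],s["contact_force"])
for n in ["side","scene"]:
    d=get_image(n); im=d["img"]
    cr=im[110:360,235:475]
    cv2.imwrite(f"pics/{n}1.png",cv2.resize(cr,None,fx=2.4,fy=2.4,interpolation=cv2.INTER_CUBIC)[:,:,::-1])
```

```text
[ 0.4158651  -0.17832665  0.12419946] [-1.14950909  0.68378097 -0.40762353]
```

View pics/side1.png

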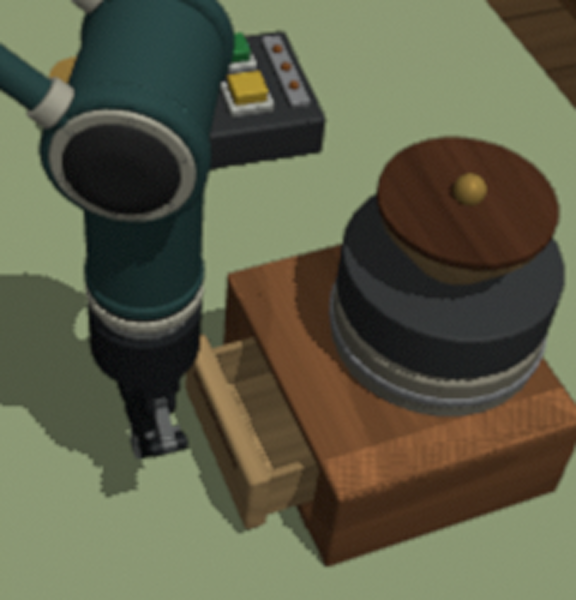

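View pics/scene1.png

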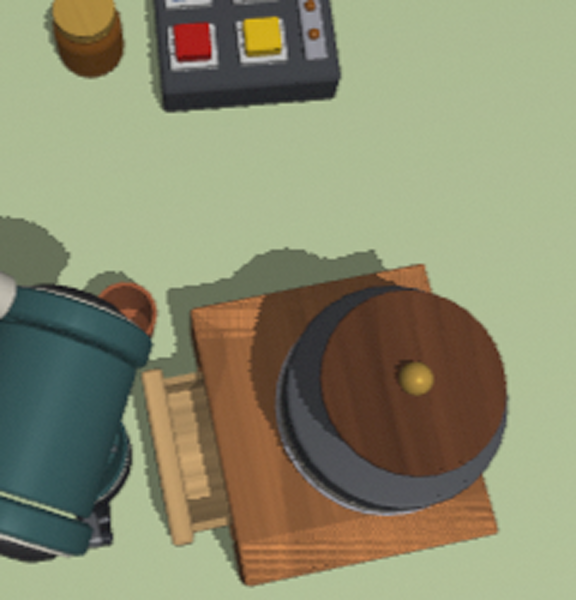

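Call:
send_rows(jaw=[-1,-1,-1,-1,-1,-1,-1,-1,-1,-1], xyz=[[1,0,0.2],[2,0,0.3],[3,0,0.3],[4,0,0.3],[4.6,0,0.3],[5.2,0,0.3],[5.8,0,0.3],[6.4,0,0.3],[7,0,0.3],[7,0,0.3]], dr=[[0,0,0],[0,0,0],[0,0,0],[0,0,0],[0,0,0],[0,0,0],[0,0,0],[0,0,0],[0,0,0],[0,0,0]])

```text
time: 3.62
tool_pos: [0.4902, -0.1799, 0.1317]
orientation: [-2.628, 1.568, -1.059]
contact_force: [-0.1, -0.7, 0.3]
width: -0.0001
```

Call:
send_rows(jaw=[-1,-1,-1], xyz=[[0.4,0,0],[0.8,0,0],[0.8,0,0]], dr=[[0,0,0],[0,0,0],[0,0,0]])

```text
time: 3.87
tool_pos: [0.4975, -0.1796, 0.1312]
orientation: [2.228, 1.569, -2.486]
contact_force: [-4.7, 0.9, 2.7]
width: -0.0001
```

Run:
```python
from h import *
s=sense(); print(s["tool_pos"],s["contact_force"])
for n in ["side","scene"]:
    d=get_image(n); im=d["img"]
    cr=im[200:360,275:475]
    cv2.imwrite(f"pics/{n}2.png",cv2.resize(cr,None,fx=3.6,fy=3.6,interpolation=cv2.INTER_CUBIC)[:,:,::-1])
```

```text
[ 0.49754961 -0.17962043  0.13116501] [-4.68080761  0.90440675  2.68038451]
```

View pics/side2.png

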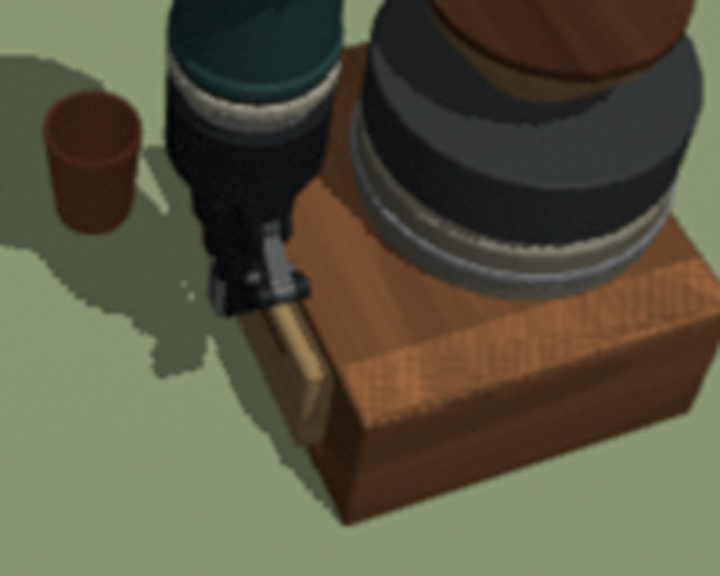

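View pics/scene2.png

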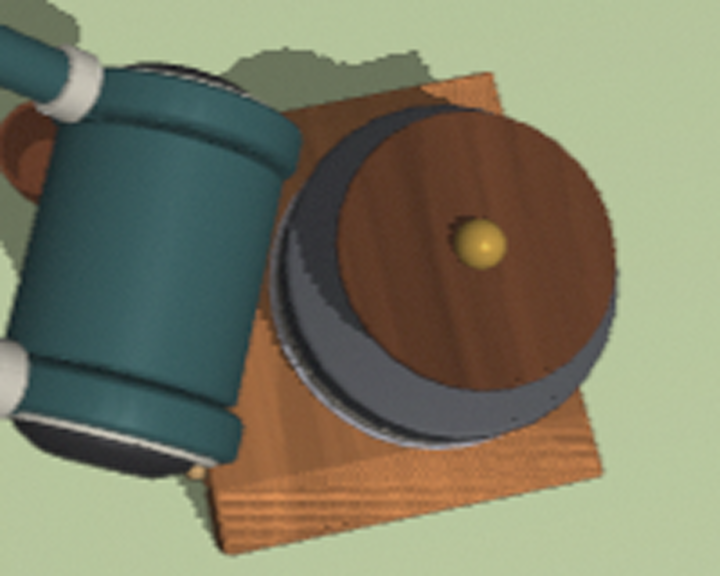

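Call:
send_rows(jaw=[-1,-1,-1], xyz=[[0.3,0,0],[0.6,0,0],[0.6,0,0]], dr=[[0,0,0],[0,0,0],[0,0,0]])

```text
time: 4.22
tool_pos: [0.4985, -0.1794, 0.1307]
orientation: [1.566, 1.557, 3.136]
contact_force: [-21.2, -1.7, 17.0]
width: -0.0003
```

Call:
send_rows(jaw=[-1,-1,-1,-1,-1,-1,-1,-1,-1,-1], xyz=[[-1.5,0,0],[-4,0,0],[-7,0,0],[-8.5,0,1],[-8.5,0,4],[-8.5,0,8],[-8.5,0,12],[-8.5,1,16],[-8.5,4,18],[-8,8,18]], dr=[[0,0,0],[0,0,0],[0,0,0],[0,0,0],[0,0,0],[0,0,0],[0,0,0],[0,0,0],[0,0,0],[0,0,0]])

```text
time: 5.05
tool_pos: [0.4221, -0.1012, 0.3182]
orientation: [-3.044, 1.566, -1.478]
contact_force: [1.6, 0.7, -0.4]
width: 0.0002
```

Call:
send_rows(jaw=[-1,-1,-1,-1,-1,-1,-1,-1,-1,-1], xyz=[[0,3,0],[0,6,0],[0,9,0],[0,12,0],[1,15,0],[2,18,0],[3,21,0],[4,24,0],[5,27,0],[5,27,0]], dr=[[0,0,0],[0,0,0],[0,0,0],[0,0,0],[0,0,0],[0,0,0],[0,0,0],[0,0,0],[0,0,0],[0,0,0]])

```text
time: 5.88
tool_pos: [0.4743, 0.1734, 0.3189]
orientation: [-1.771, 1.566, -0.202]
contact_force: [-0.4, -0.4, 0.8]
width: 0.0001
```

Run:
```python
from h import *
s=sense(); print(s["tool_pos"],s["contact_force"])
d=get_image("side"); im=d["img"]
cr=im[200:360,275:475]
cv2.imwrite(f"pics/side3.png",cv2.resize(cr,None,fx=3.6,fy=3.6,interpolation=cv2.INTER_CUBIC)[:,:,::-1])
d=get_image("scene"); im=d["img"]
cr=im[75:360,255:455]
cv2.imwrite(f"pics/scene3.png",cv2.resize(cr,None,fx=2.1053,fy=2.1053,interpolation=cv2.INTER_CUBIC)[:,:,::-1])
```

```text
[0.47428088 0.17344732 0.3189414 ] [-0.42738784 -0.44873224  0.80628622]
```

View pics/side3.png

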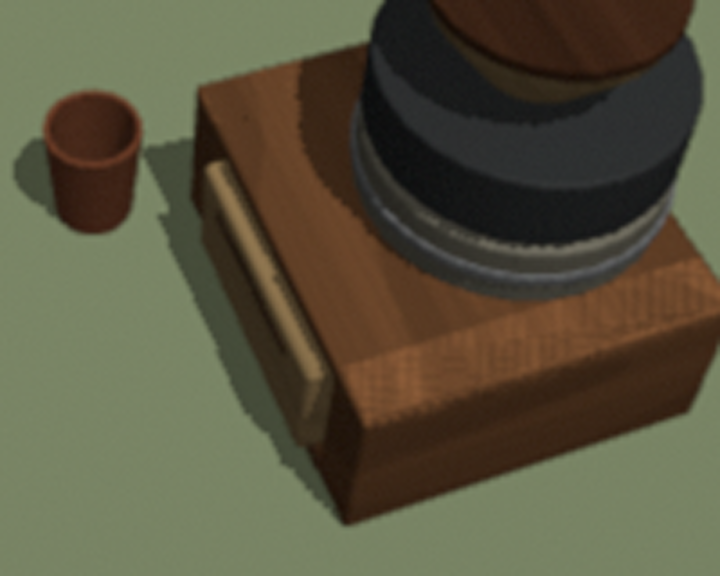

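View pics/scene3.png

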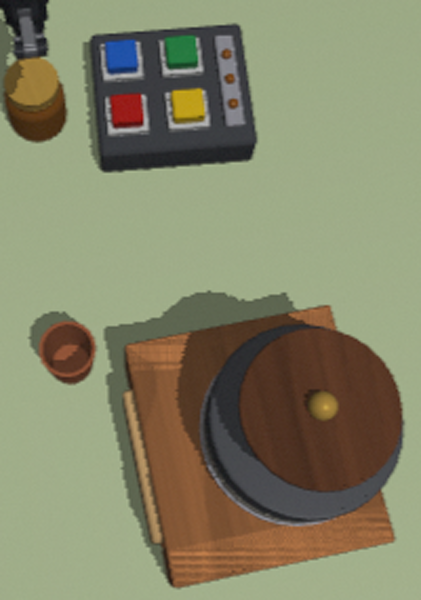

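Run:
```python
from h import *
d=get_image("scene"); f=2.1053
q=[toplane(d,(255+u/f,75+v/f),z) for u,v,z in [(124,393,.084),(153,543,.084),(127,347,.1),(172,584,.1)]]
y=q[2]-q[3]; y/=np.linalg.norm(y); x=np.array([y[1],-y[0],0])
for p in q[:2]: print(p.round(4),((p-q[2])@x).round(4))
# keys: top-face corners in crop
for n,c in dict(blue=(121,52),green=(182,48),yellow=(189,101),red=(127,106)).items(): print(n,toplane(d,(255+c[0]/f,75+c[1]/f),.064).round(4))
```

```text
[ 0.5094 -0.1111  0.084 ] -0.0101
[ 0.5131 -0.2476  0.084 ] -0.0091
blue [0.5671 0.2588 0.064 ]
green [0.6333 0.253  0.064 ]
yellow [0.629  0.1887 0.064 ]
red [0.5629 0.1935 0.064 ]
```

Call:
send_rows(jaw=[-1,-1,-1,-1,-1,-1,-1,-1,-1,-1], xyz=[[3,3,0],[6,6,0],[9.3,8.6,0],[9.3,8.6,-3],[9.3,8.6,-6],[9.3,8.6,-9],[9.3,8.6,-12],[9.3,8.6,-14],[9.3,8.6,-16],[9.3,8.6,-16]], dr=[[0,0,0],[0,0,0],[0,0,0],[0,0,0],[0,0,0],[0,0,0],[0,0,0],[0,0,0],[0,0,0],[0,0,0]])

```text
time: 6.87
tool_pos: [0.5627, 0.2521, 0.1534]
orientation: [2.501, 1.56, -2.217]
contact_force: [-1.7, -0.9, -0.1]
width: -0.0002
```

Run:
```python
from h import *
s=sense(); print(s["tool_pos"],s["contact_force"])
for n,b in [("side",(60,220,230,410)),("scene",(50,200,240,430))]:
    d=get_image(n); im=d["img"]
    cr=im[b[0]:b[1],b[2]:b[3]]
    cv2.imwrite(f"pics/{n}4.png",cv2.resize(cr,None,fx=3.6,fy=3.6,interpolation=cv2.INTER_CUBIC)[:,:,::-1])
```

```text
[0.56271246 0.25214871 0.1534014 ] [-1.72380475 -0.88064477 -0.10860172]
```

View pics/side4.png

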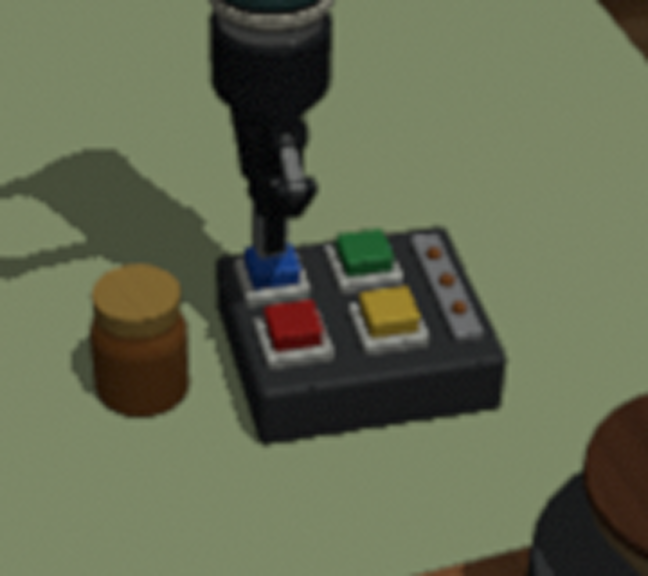

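View pics/scene4.png

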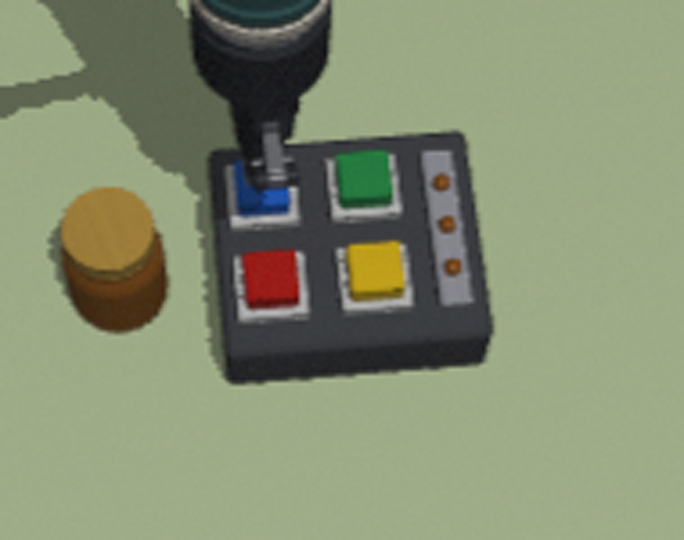

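Call:
send_rows(jaw=[-1,-1,-1,-1,-1,-1], xyz=[[0.4,0.6,0],[0.4,0.6,-0.5],[0.4,0.6,-1],[0.4,0.6,-1.5],[0.4,0.6,-1.9],[0.4,0.6,-1.9]], dr=[[0,0,0],[0,0,0],[0,0,0],[0,0,0],[0,0,0],[0,0,0]])

```text
time: 7.47
tool_pos: [0.5696, 0.2598, 0.1389]
orientation: [-2.951, 1.565, -1.385]
contact_force: [0.3, 0.4, 1.0]
width: 0.0
```

Call:
send_rows(jaw=[-1,-1,-1,-1,-1], xyz=[[-0.2,0,-0.3],[-0.2,0,-0.6],[-0.2,0,-0.9],[-0.2,0,-1.2],[-0.2,0,-1.2]], dr=[[0,0,0],[0,0,0],[0,0,0],[0,0,0],[0,0,0]])

```text
time: 7.88
tool_pos: [0.5697, 0.2602, 0.1374]
orientation: [-2.368, 1.564, -0.802]
contact_force: [-16.5, -9.5, 51.8]
width: -0.0001
```

Call:
send_rows(jaw=[-1,-1,-1,-1,-1,-1,-1], xyz=[[0,0,1],[0,0,3],[0,0,6],[0,0,9],[-3,0,11],[-6,0,13],[-8,0,13]], dr=[[0,0,0],[0,0,0],[0,0,0],[0,0,0],[0,0,0],[0,0,0],[0,0,0]])

```text
time: 8.47
tool_pos: [0.4894, 0.2608, 0.2718]
orientation: [-1.82, 1.561, -0.253]
contact_force: [0.5, 0.5, 0.8]
width: -0.0004
```

Run:
```python
from h import *
s=sense(); print(s["tool_pos"],s["contact_force"])
for n,b in [("side",(60,220,230,410)),("scene",(50,200,240,430))]:
    d=get_image(n); im=d["img"]
    cr=im[b[0]:b[1],b[2]:b[3]]
    cv2.imwrite(f"pics/{n}5.png",cv2.resize(cr,None,fx=3.6,fy=3.6,interpolation=cv2.INTER_CUBIC)[:,:,::-1])
```

```text
[0.48942871 0.26081841 0.27182955] [0.49455055 0.45911885 0.82198779]
```

View pics/side5.png

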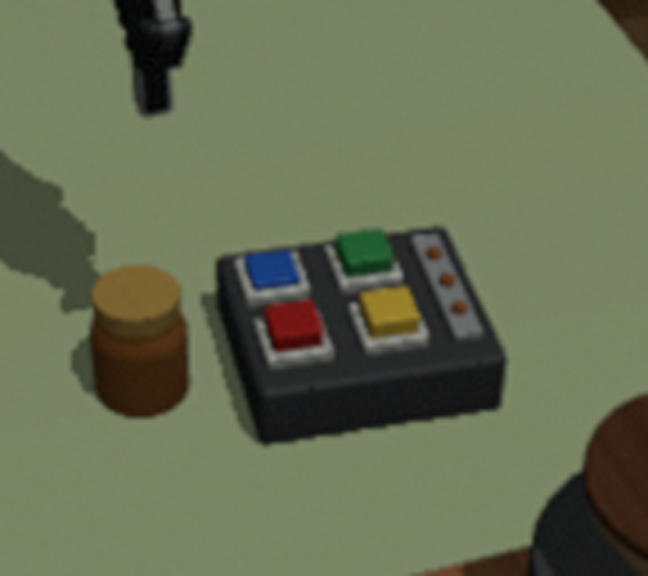

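View pics/scene5.png

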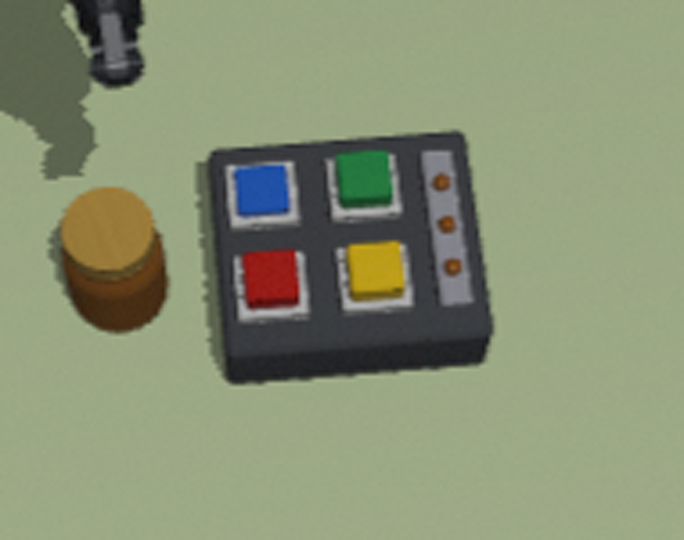

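Call:
send_rows(jaw=[-1,-1,-1,-1,-1,-1,-1,-1,-1,-1], xyz=[[3.5,-1.8,0],[7,-3.6,0],[10.5,-5.5,0],[13.9,-7.3,0],[13.9,-7.3,0],[13.9,-7.3,-3],[13.9,-7.3,-6],[13.9,-7.3,-9],[13.9,-7.3,-10.5],[13.9,-7.3,-10.5]], dr=[[0,0,0],[0,0,0],[0,0,0],[0,0,0],[0,0,0],[0,0,0],[0,0,0],[0,0,0],[0,0,0],[0,0,0]])

```text
time: 9.4
tool_pos: [0.6223, 0.186, 0.1563]
orientation: [2.412, 1.56, -2.304]
contact_force: [-0.1, -0.7, -0.9]
width: 0.0001
```

Call:
send_rows(jaw=[-1,-1,-1,-1,-1,-1,-1], xyz=[[0.5,0.2,0],[0.5,0.2,-0.4],[0.5,0.2,-0.8],[0.5,0.2,-1.2],[0.5,0.2,-1.6],[0.5,0.2,-2],[0.5,0.2,-2]], dr=[[0,0,0],[0,0,0],[0,0,0],[0,0,0],[0,0,0],[0,0,0],[0,0,0]])

```text
time: 9.98
tool_pos: [0.6285, 0.1884, 0.1385]
orientation: [2.623, 1.563, -2.093]
contact_force: [-0.1, -0.8, 7.3]
width: -0.0002
```

Call:
send_rows(jaw=[-1,-1,-1], xyz=[[0,0,-0.3],[0,0,-0.6],[0,0,-0.6]], dr=[[0,0,0],[0,0,0],[0,0,0]])

```text
time: 10.23
tool_pos: [0.6288, 0.1886, 0.1381]
orientation: [2.662, 1.563, -2.053]
contact_force: [-11.5, -2.2, 26.4]
width: 0.0
```

Call:
send_rows(jaw=[-1,-1,-1,-1,-1,-1,-1], xyz=[[0,0,1],[0,0,3],[0,0,6],[0,0,9],[-4,2,11],[-8,4,13],[-12,6,13]], dr=[[0,0,0],[0,0,0],[0,0,0],[0,0,0],[0,0,0],[0,0,0],[0,0,0]])

```text
time: 10.82
tool_pos: [0.5247, 0.2417, 0.2702]
orientation: [-2.665, 1.566, -1.1]
contact_force: [0.7, 0.9, 0.5]
width: -0.0003
```

Run:
```python
from h import *
s=sense(); print(s["tool_pos"],s["contact_force"])
for n,b in [("side",(60,220,230,410)),("scene",(50,200,240,430))]:
    d=get_image(n); im=d["img"]
    cr=im[b[0]:b[1],b[2]:b[3]]
    cv2.imwrite(f"pics/{n}6.png",cv2.resize(cr,None,fx=3.6,fy=3.6,interpolation=cv2.INTER_CUBIC)[:,:,::-1])
```

```text
[0.52470992 0.24165224 0.2702433 ] [0.66108715 0.88434621 0.53801808]
```

View pics/side6.png

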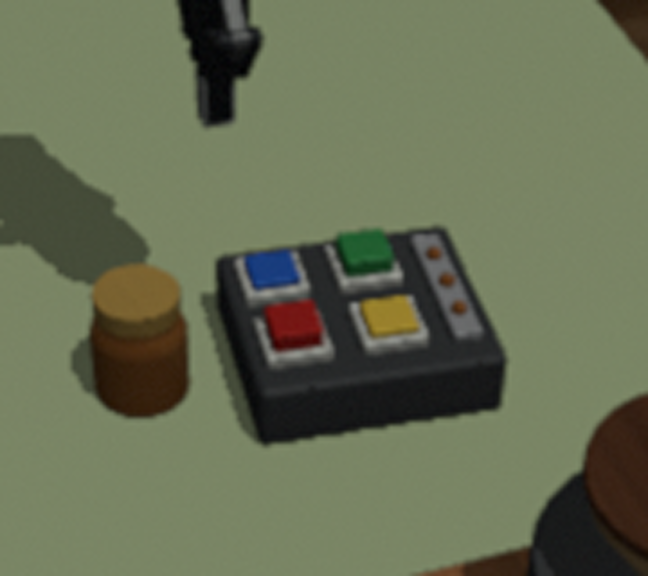

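Call:
send_rows(jaw=[-1,-1,-1,-1,-1,-1,-1,-1,-1], xyz=[[3.5,0.4,0],[7,0.8,0],[11,1.2,0],[11,1.2,0],[11,1.2,-3],[11,1.2,-6],[11,1.2,-9],[11,1.2,-10.5],[11,1.2,-10.5]], dr=[[0,0,0],[0,0,0],[0,0,0],[0,0,0],[0,0,0],[0,0,0],[0,0,0],[0,0,0],[0,0,0]])

```text
time: 11.67
tool_pos: [0.6268, 0.2536, 0.157]
orientation: [2.158, 1.555, -2.554]
contact_force: [-1.2, -0.3, -1.0]
width: 0.0001
```

Call:
send_rows(jaw=[-1,-1,-1,-1,-1,-1,-1,-1], xyz=[[0.6,0.1,0],[0.6,0.1,-0.4],[0.6,0.1,-0.8],[0.6,0.1,-1.2],[0.6,0.1,-1.6],[0.6,0.1,-2],[0.6,0.1,-2.4],[0.6,0.1,-2.4]], dr=[[0,0,0],[0,0,0],[0,0,0],[0,0,0],[0,0,0],[0,0,0],[0,0,0],[0,0,0]])

```text
time: 12.33
tool_pos: [0.6343, 0.2552, 0.1382]
orientation: [2.244, 1.558, -2.468]
contact_force: [-6.4, -2.1, 20.7]
width: 0.0002
```

Call:
send_rows(jaw=[-1,-1,-1,-1,-1,-1,-1,-1,-1], xyz=[[0,0,1],[0,0,3],[0,0,6],[0,0,9],[-4,0,11],[-8,0,13],[-12,0,14],[-12,0,14],[-12,0,14]], dr=[[0,0,0],[0,0,0],[0,0,0],[0,0,0],[0,0,0],[0,0,0],[0,0,0],[0,0,0],[0,0,0]])

```text
time: 13.08
tool_pos: [0.5124, 0.2554, 0.2796]
orientation: [2.274, 1.56, -2.437]
contact_force: [0.1, 0.1, -0.4]
width: 0.0001
```

Run:
```python
from h import *
s=sense(); print(s["tool_pos"],s["contact_force"])
d=get_image("side"); im=d["img"]
cr=im[60:350,230:480]
cv2.imwrite("pics/side7.png",cv2.resize(cr,None,fx=2.06,fy=2.06,interpolation=cv2.INTER_CUBIC)[:,:,::-1])
cr=im[60:220,230:410]
cv2.imwrite("pics/side8.png",cv2.resize(cr,None,fx=3.6,fy=3.6,interpolation=cv2.INTER_CUBIC)[:,:,::-1])
```

```text
[0.51239155 0.25537986 0.27964788] [ 0.08386999  0.14200793 -0.37635205]
```

View pics/side7.png

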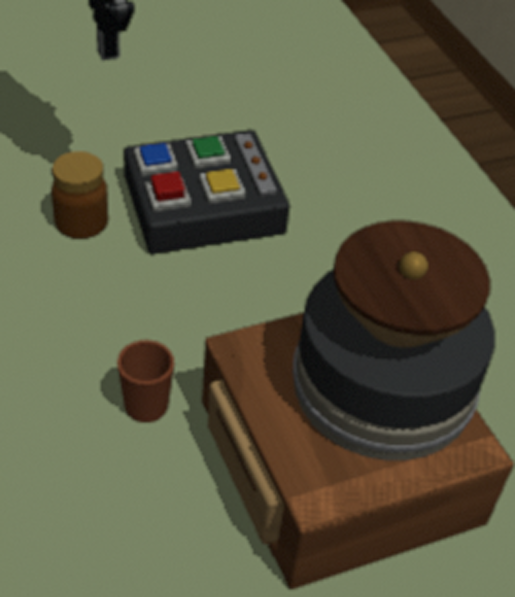

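View pics/side8.png

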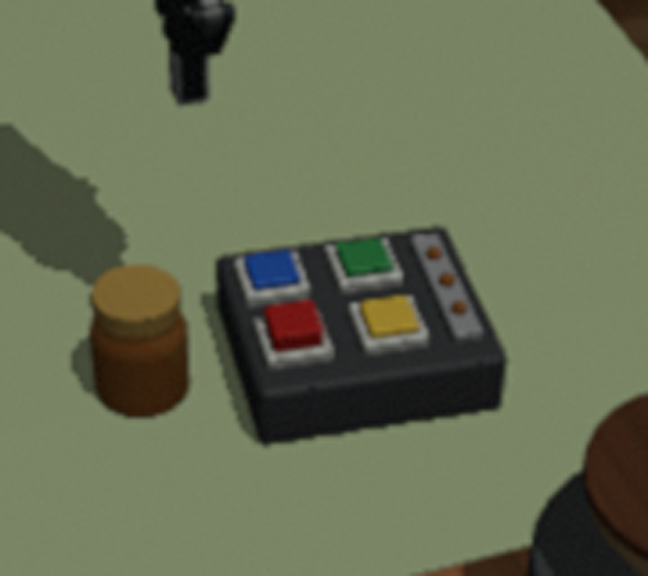

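The last picture shows blue, yellow and green flush and down, red still standing out, the drawer home, and the jar and cup unmoved. The arm is clear, so I'm handing in.

```bash
python3 -c "
from workcell import *
print(finish_job())"
```

```text
the job is handed in; nothing more can be done
None
```

I pushed the flour drawer home with the shut fingers. Then I pressed the blue, yellow and green keys in that order, each until it hit its stop, and handed the job in at about 13 s. No verdict was reported.

**Drawer:** after the push I measured its face 9–10 mm in front of the base, against 10 mm when fully home. In the last side picture it is still home.

**Keys:** the last side picture shows blue, yellow and green down and red still standing out. Each press stopped with the tool at a height of about 0.138 m.

**Jar, cup and arm:** the jar and cup stand upright and look unmoved by eye; I did not re-measure their positions at the end. The arm is clear, with under 1 N on the tool.

**Disagreements:**
- The shut fingertips seem to reach about 8–9 mm further than the stated 73 mm. The blue key was already nearly down when I thought I was only close to it, so the next step pressed it with about 52 N. That is under the 120 N wrist limit.
- While the drawer was against its stop, I also read about 17 N upward on the tool that I did not trace to a cause.

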